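Put the dough sheeter in gear and lock it

ROBOT

A 6-joint arm with a two-finger parallel gripper is mounted at the origin on the work surface. World frame = base frame: x ahead of the robot, y to its left, z up, the work surface at z = 0. Lengths are in m, angles in degrees, forces in N, time in s.
With the tool pointing down it reaches from about 0.325 to 0.775 m from the base axis. Payload 9.3 kg.
Tool frame: the origin (TCP) lies midway between the tips of the shut fingers; the grasp point (between the pads) lies robot.grip_depth behind it (robot.grip_depth is the distance from the TCP to the grasp point, in m); z points along the fingers, x is the direction in which the jaws open and shut, and the axes are right-handed (so a half turn about z gives the same grasp; the last joint's range is limited). The gripper opens to 85 mm and grips with 20 to 120 N. Pads are 22 mm wide; open, the fingers measure 114 mm over their backs; the gripper's body (76 mm by 85 mm) begins 54 mm behind the grasp point. The pads swing forward as they close: fully open they stand 13 mm farther back than shut.
Start: joints at [-72.628, 14.817, 1.232, 76.415, 0, 81.257], TCP at [0.242, -0.494, 0.231] pointing down, gripper open.
Joint ranges: [-174.27, 174.27], [-52.1, 104.24], [-59.71, 78.15], [-110.17, 111.67], [-87.03, 83.33], [-180, 180]. Speed limits (degrees/s): [127.2, 127.2, 159.86, 180, 180, 180].

INTERFACE

Orientations are given as a 3x3 rotation matrix whose columns are the frame's x, y, z axes.
In Python, from workcell import telemetry, imaging, ticket, robot gives the robot as it stands. The module is installed in compiled form; this text tells all that it offers.
- The arm moves only by the tool jog_arm, never from a script. Its arguments are lists of equal length, an entry for each row: "grip": the finger opening in m, from 0 to 0.0854; "slide": the shift along the tool's x, y, z in m, a list of three; "roll": the turn about the tool's z in rad. A call has 1 to 12 rows; each row shifts and turns the commanded pose from where the row before left it, along the tool's axes as they then stand; what a row does not reach is not made up. A row lasts 1/10 s, in which the tool goes at most 50 mm and 8.59 degrees, less where a joint would pass 70% of its speed; a pose out of reach is approached as far as the arm can. A call with a gripper value outside its range is refused whole. The fingers move at their own pace and stop on an object; "force" is the grip in N (left out, the last holds). Time passes only in rows, so rows that do not move let the fingers close. It gives the time, the measured TCP pose, the force and the opening at its end, in the units of the state.
- telemetry.observe(): the state, without advancing time (a new reading comes with each control period).
- imaging.get_image(name): name is "scene" or "top"; returns a dict with "pixels" (480x640x3 uint8, red, green, blue), "z_map" (480x640 float32, m along the optical axis (not along the pixel's ray), 0 where there is no reading), "fovy" (degrees; the focal length in pixels is half the picture's height over the tangent of half this angle, whatever the lens; pixels are square), "cx", "cy" (the principal point, pixels), "distortion" ([k1, k2, p1, p2, k3] as OpenCV has them; the pictures are not rectified), "R" (3x3) and "t" (3): a world point X has camera coordinates R X + t. Camera axes: x right, y down, z forward; pixel columns grow to the right and rows downward; lengths in m; the calibration is good to about 2 mm. A picture is of the moment at which its call begins.
- ticket.close_job(): hands the job in, once; it reports no verdict.
The state is a dict: "clock": time; "joint_pos": joint angles; "dq": joint speeds; "tau": joint torques, N m; "tcp_pos": TCP position; "eef_rot": TCP orientation; "force": force on the tool from outside, world axes, zero at the start; "torque": the same for the moment, N m; "width": finger opening in m.
Only numpy, scipy, OpenCV 4.12 (cv2) and the standard library are available. Lean on these libraries where they do the work, as an engineer would, in place of code of your own. Each camera call takes 0.05 s, during which the arm holds its last target. There are 200 camera calls.

TASK

Put the dough sheeter in gear: rock the raised black gear knob, and the spindle with it, while gently easing it down until the hidden teeth mesh and it goes fully home, without ever forcing the teeth. Then swing the blue-handled lock lever over the knob's red collar as far as its stop, let go, and leave everything else where it is.

Things in the scene. Friction and masses are not known exactly. Their poses are not given: they have to be found in the camera images.
- sheeter: white dough sheeter fixed to the table: gearbox 180 (x) by 300 (y) mm, flat deck 100 mm above the table, two rollers along its far (+x) side below deck height. Origin: on the table under the gearbox's centre. On the deck: gear knob (vertical axis at x 0, y +70 mm of this frame) and lock lever (pivot at x 0, y -12 mm)
- knob_grip (a point): point on the gear knob's vertical axis in its black grip bar: 60 mm long (along x), 18 thick (along y), from 24 mm below to 18 above this point, on a red collar 84 mm across. Raised, it is 180 mm above the table. The knob is splined to the spindle (turning it turns the spindle, friction 0.05 N m) and slides down 13 mm
- gear_knob (a joint): how far the knob has been eased down along the spindle: 0 raised (out of gear), 0.013 m fully home. Sliding friction about 4 N holds it wherever it is left
- dog_ring: brass toothed ring, 72 mm across, under the knob's collar; turns with the knob. Origin on the axis in the underside of its disc: 131 mm above the table raised, 118 mm in full mesh. It hangs under the knob on a spring (2.5 N/mm, preload 2.5 N, 12.5 mm travel) that yields if the teeth do not enter. Three teeth 14 mm long point down. They must never carry over 15 N, pressing or turning
- guard_top (a point): centre of the top of the round grey guard on the deck, 129 mm above the table, on the knob's axis. It hides six fixed teeth 60 degrees apart at 28 mm radius (all teeth 9.4 mm wide, 12 mm radially, square-ended), at an unknown angle. The ring's teeth land on top of them after 3 mm of knob travel; turned either way under 5 to 9 N the ring drops in within 0.9 rad, then has about 0.16 rad of free play
- lock_lever (a joint): lock lever's angle about its vertical pivot: 0 fully open, grows anticlockwise seen from above, 1.1 rad at its stop, fully locked, with the tongue over the red collar of the lowered knob (with the knob raised the tongue cannot get past the collar). Friction about 0.08 N m; it stays where it is left
- lever_pivot (a point): the lever's vertical pivot axis, at the height of the steel bar (149 mm above the table)
- lever_grip (a point): grip point on the blue upright handle peg of the lock lever: 16 mm diameter, 42 mm tall, its top 17 mm above this point (its foot 25 mm below), 78 mm from the pivot; 178 mm above the table
- pastry_ring: loose steel pastry ring, 48 mm across, 22 mm high, lying on the sheeter's deck; origin under its centre. Leave alone
- spatula: loose spatula lying on the green board. Leave alone
- steel_bowl: loose steel bowl, 140 mm across. Leave alone
- sauce_jar: loose orange jar, 70 mm across, 120 mm high. Leave alone
- prep_cup: loose white cup, 72 mm across, 80 mm high. Leave alone
- big_ring: loose steel ring, 90 mm across, 30 mm high. Leave alone
- herb_tub: loose green tub, 80 mm across, 90 mm high. Leave alone

How it is judged:
By the outcome, as a careful person would: the job done as asked, in the order asked, and still so for the second after the job is handed in, with the robot touching nothing.
It also fails if it takes over 64 s, if anything falls off the work surface, if the arm or the gripper's body presses on something with over 40 N, if the wrist force passes 120 N, or if a joint passes its speed limit or range.

## Working session

There is one attempt and no reset: what is moved stays moved. The work goes in short steps, Python scripts to look and compute and a tool call to move; the robot and the scene stay as the last step left them, time stands still between calls to the robot, and variables do not carry over. Pictures are saved under pics/ and viewed, about 8 in all and at most 12, crops included, and the job is handed in when it is done.

Besides the shell and the picture viewer there is one more tool, called after ">>>" in YAML: its name, and indented under it one key for each argument. jog_arm: Moves the arm, as the interface text tells. Its arguments: {"type":"object","properties":{"grip":{"type":"array"},"slide":{"type":"array"},"roll":{"type":"array"},"force":{"type":"number"}},"required":["grip","slide","roll"]}

```bash
mkdir -p pics
cat > h.py <<'E'
import numpy as np,cv2
from workcell import telemetry, imaging, ticket, robot
def K(d):
    f=240/np.tan(np.radians(d["fovy"])/2); return np.array([[f,0,d["cx"]],[0,f,d["cy"]],[0,0,1]])
def ray(d,uv):
    n=cv2.undistortPoints(np.array(uv,float).reshape(-1,1,2),K(d),np.array(d["distortion"],float)).reshape(-1,2)
    c=-d["R"].T@d["t"]; return c,np.c_[n,np.ones(len(n))]@d["R"]
def onz(d,uv,z):
    c,r=ray(d,uv); return c+r*((z-c[2])/r[:,2])[:,None]
def cloud(d):
    v,u=np.mgrid[:480,:640]; c,r=ray(d,np.stack([u,v],-1).reshape(-1,2))
    return (c+r*d["z_map"].reshape(-1,1)).reshape(480,640,3)
def save(d,n): cv2.imwrite("pics/"+n,d["pixels"][...,::-1])
E
python3 - <<'E'
from h import *
print(telemetry.observe(),robot.grip_depth)
for n in("scene","top"):
    d=imaging.get_image(n);save(d,n+"0.png");print(n,d["fovy"],-d["R"].T@d["t"],d["R"][2])
    hsv=cv2.cvtColor(d["pixels"],cv2.COLOR_RGB2HSV);P=cloud(d)
    for c,m in(("red",((hsv[...,0]<6)|(hsv[...,0]>174))&(hsv[...,1]>150)&(hsv[...,2]>70)),("blue",(hsv[...,0]>100)&(hsv[...,0]<125)&(hsv[...,1]>130)&(hsv[...,2]>60))):
        k,l,s,ce=cv2.connectedComponentsWithStats(m.astype(np.uint8))
        for i in range(1,k):
            if s[i,4]>30: print(c,s[i],ce[i].round(1),np.median(P[l==i],0).round(4),P[l==i].max(0).round(3))
E
```

```text
{'clock': 0.0, 'joint_pos': array([-7.26288506e+01,  1.48516715e+01,  1.18688575e+00,  7.64150565e+01,
        1.65590809e-03,  8.12561736e+01]), 'dq': array([ 0.0524912 , -0.14571089,  0.12682766, -0.00278431, -0.0364214 ,
        0.10733239]), 'tau': array([-1.52373382e-04, -5.55637693e+01,  3.44528496e+01,  1.36917323e-02,
       -1.47390951e-04, -2.46622972e-05]), 'tcp_pos': array([ 0.24200541, -0.49356609,  0.23063781]), 'eef_rot': array([[ 4.40173594e-01, -8.97912611e-01, -3.88463258e-04],
       [-8.97911645e-01, -4.40173700e-01,  1.33858004e-03],
       [-1.37291921e-03, -2.40401906e-04, -9.99999029e-01]]), 'force': array([-0.42394572,  0.18445751, -0.52163894]), 'torque': array([0.02787594, 0.0335464 , 0.00254415]), 'width': 0.0853422474689913} 0.0187
scene 47.10405644783577 [1.58111182 0.28909605 0.92722675] [-0.79758931 -0.14909777 -0.58448366]
red [311 244  34  22 450] [327.7 255.2] [0.5736 0.1156 0.1557] [1.581 0.289 0.927]
red [ 95 250  26  19 380] [108.  259.1] [ 0.6222 -0.4308  0.1192] [1.581 0.289 0.927]
blue [590   0  10  32  67] [594.9  12.3] [-1.2231  1.047   0.3256] [-1.177  1.052  0.381]
blue [ 586   50   54  190 7631] [617.2 151.6] [-0.8757  1.1987 -0.1889] [1.581 1.439 0.927]
blue [285 215   6  16  77] [287.5 222.6] [ 0.4854 -0.006   0.179 ] [ 0.492 -0.001  0.198]
top 49.88267386916323 [0.15236504 0.08274583 1.75078757] [ 0.19314016 -0.00175702 -0.9811696 ]
red [464 198  18  17 244] [472.1 206. ] [ 0.6104 -0.4303  0.1205] [0.64  0.083 1.751]
red [297 202  25  24 345] [309.  214.4] [0.5527 0.1013 0.1568] [0.597 0.147 1.751]
```

View pics/top0.png

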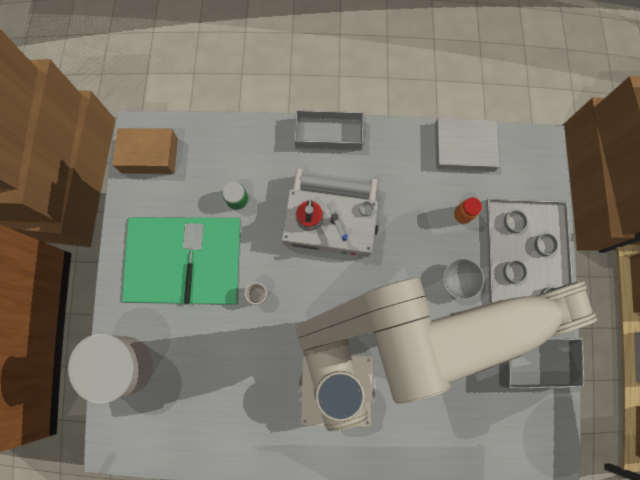

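View pics/scene0.png

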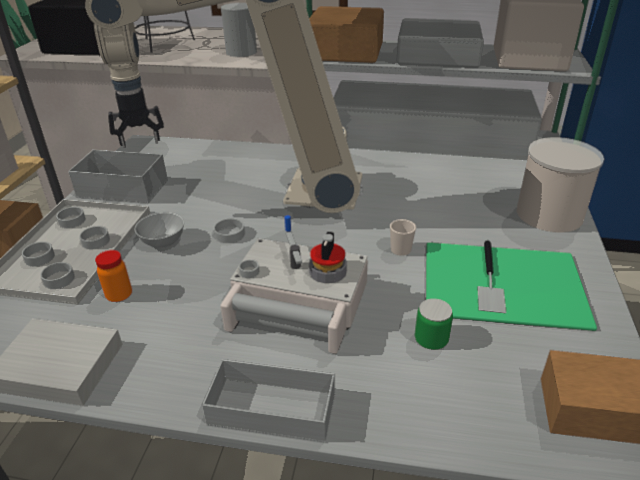

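The top view shows the sheeter at about (333,215): the knob at (309,214), the lever's blue peg near (345,238) and the pastry ring at (365,209). The scene view has the knob at (328,255) and the blue peg at (288,223).

Run:
```python
from h import *
ims=[]
for n,box in(("top",(270,150,390,270)),("scene",(210,180,390,350))):
    d=imaging.get_image(n);hsv=cv2.cvtColor(d["pixels"],cv2.COLOR_RGB2HSV);P=cloud(d)
    u0,v0,u1,v1=box;sub=np.zeros((480,640),bool);sub[v0:v1,u0:u1]=1
    H,S,V=[hsv[...,i].astype(int) for i in range(3)]
    red=sub&((H<6)|(H>174))&(S>150)&(V>70)&(P[...,2]>.15 if n=="top" else True)
    cs=cv2.findContours(red.astype(np.uint8),0,2)[0]
    pts=np.vstack([c.reshape(-1,2) for c in cs]);w=onz(d,pts,.156)[:,:2]
    (c,r)=cv2.minEnclosingCircle(w.astype(np.float32));print(n,"red circle",np.round(c,4),r)
    bl=sub&(H>100)&(H<125)&(S>110)
    vu=np.argwhere(bl);print("blue",len(vu),vu.mean(0)[::-1],onz(d,vu.mean(0)[::-1],.178 if n=="scene" else .19),np.median(P[bl],0),P[bl].max(0))
    dk=sub&(abs(P[...,2]-.1)<.006)
    q=P[dk][:,:2].astype(np.float32);rc=cv2.minAreaRect(q);print("deck",dk.sum(),np.median(P[dk],0),rc)
    near=np.hypot(P[...,0]-c[0],P[...,1]-c[1])<.045
    b=near&(P[...,2]>.165)&(P[...,2]<.21);q=P[b];print("bar",b.sum(),np.median(q,0),q.max(0)[2],cv2.minAreaRect(q[:,:2].astype(np.float32)))
    im=d["pixels"][v0:v1,u0:u1,::-1];ims.append(cv2.resize(im,(400,400),interpolation=2))
cv2.imwrite("pics/z1.png",np.hstack(ims))
```

```text
top red circle [0.5591 0.1085] 0.040114957839250565
blue 17 [344.41176471 236.94117647] [[ 0.47792626 -0.00393984  0.19      ]] [ 0.4766787  -0.00340753  0.1949737 ] [0.48308469 0.00075395 0.20284955]
deck 3362 [0.54511049 0.02149816 0.10043697] ((0.5882812738418579, 0.035266488790512085), (0.29775339365005493, 0.2526410222053528), 83.92076873779297)
bar 134 [0.55632681 0.10813496 0.19890903] 0.2097278642560665 ((0.558944821357727, 0.10707614570856094), (0.0537305511534214, 0.053662486374378204), 49.65150451660156)
scene red circle [0.5661 0.107 ] 0.04293295368552208
blue 86 [287.48837209 222.74418605] [[ 0.48452757 -0.00614988  0.178     ]] [ 0.48543234 -0.00611771  0.17904358] [0.49162474 0.00074186 0.19864011]
deck 4302 [0.5780565  0.02859559 0.09978217] ((0.4555107057094574, 0.04550711810588837), (0.29832273721694946, 0.5177319049835205), 83.86233520507812)
bar 268 [0.57351741 0.10777345 0.19402913] 0.20577153239324153 ((0.5633430480957031, 0.1057489886879921), (0.062280215322971344, 0.023657536134123802), 2.9513943195343018)
```

View pics/z1.png

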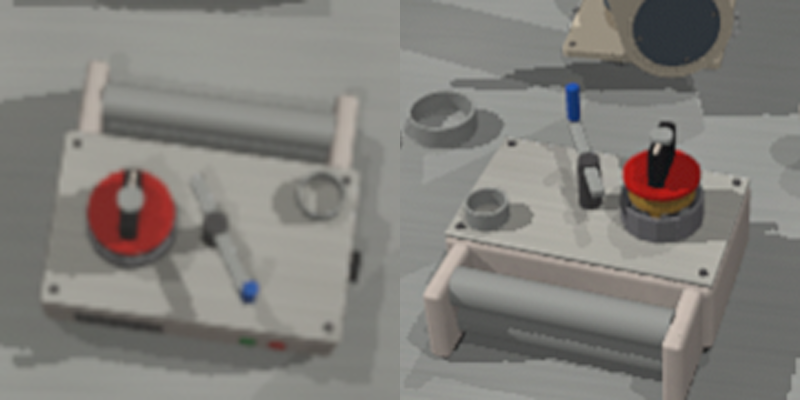

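The lens sizes agree: the deck gives a yaw of −6.1° and the peg is 78 mm from the computed pivot. The knob is at about (0.5625, 0.1075). I'm moving over it now.

>>> jog_arm:
  grip: [0.06, 0.06, 0.06, 0.06, 0.06, 0.06, 0.06, 0.06, 0.06, 0.06, 0.06, 0.06]
  slide:
    - [-0.0235, -0.0325, 0]
    - [-0.0235, -0.0325, 0]
    - [-0.0235, -0.0325, 0]
    - [-0.0235, -0.0325, 0]
    - [-0.0235, -0.0325, 0]
    - [-0.0235, -0.0325, 0]
    - [-0.0235, -0.0325, 0]
    - [-0.0235, -0.0325, 0]
    - [-0.0235, -0.0325, 0]
    - [-0.0235, -0.0325, 0]
    - [-0.0235, -0.0325, 0]
    - [-0.0235, -0.0325, 0]
  roll: [0, 0, 0, 0, 0, 0, 0, 0, 0, 0, 0, 0]
  force: 30

```text
clock: 1.4
tcp_pos: [0.4686, -0.0673, 0.2313]
eef_rot: [[0.44, -0.898, 0.0], [-0.898, -0.44, -0.0], [0.0, -0.0, -1.0]]
force: [0.5, -0.7, 0.2]
width: 0.0602
```

>>> jog_arm:
  grip: [0.06, 0.06, 0.06, 0.06, 0.06, 0.06, 0.06, 0.06, 0.06, 0.06, 0.06, 0.06]
  slide:
    - [-0.0235, -0.0325, 0]
    - [-0.0235, -0.0325, 0]
    - [-0.0235, -0.0325, 0]
    - [-0.0235, -0.0325, 0]
    - [-0.0235, -0.0325, 0]
    - [0, 0, 0]
    - [0, 0, 0]
    - [0, 0, 0]
    - [0, 0, 0]
    - [0, 0, 0]
    - [0, 0, 0]
    - [0, 0, 0]
  roll: [0, 0, 0, 0, 0, -0.14, -0.14, -0.14, -0.14, -0.14, -0.14, -0.14]

```text
clock: 2.6
tcp_pos: [0.5622, 0.1081, 0.2311]
eef_rot: [[0.992, -0.129, -0.0], [-0.129, -0.992, -0.0], [-0.0, 0.0, -1.0]]
force: [0.2, 0.2, -0.3]
width: 0.0599
```

>>> jog_arm:
  grip: [0.06, 0.06, 0.06, 0.06, 0.06, 0.06, 0.06, 0.06, 0.06, 0.06, 0.06, 0.06]
  slide:
    - [0, 0, 0]
    - [0, 0, 0]
    - [0, 0, 0]
    - [0, 0, 0]
    - [0, 0, 0]
    - [0, 0, 0]
    - [0, 0, 0]
    - [0, 0, 0]
    - [0, 0, 0]
    - [0, 0, 0]
    - [0, 0, 0]
    - [0, 0, 0]
  roll: [-0.14, -0.14, -0.14, -0.14, -0.14, -0.14, -0.14, -0.14, -0.14, -0.14, -0.14, 0]

```text
clock: 3.8
tcp_pos: [0.5623, 0.108, 0.2311]
eef_rot: [[0.163, 0.987, -0.0], [0.987, -0.163, 0.0], [-0.0, -0.0, -1.0]]
force: [-0.5, -0.6, -0.2]
width: 0.0601
```

>>> jog_arm:
  grip: [0.06, 0.06, 0.06, 0.06, 0.06, 0.06, 0.06, 0.06]
  slide:
    - [0, 0, 0]
    - [0, 0, 0.01]
    - [0, 0, 0.01]
    - [0, 0, 0.01]
    - [0, 0, 0.01]
    - [0, 0, 0.01]
    - [0, 0, 0.01]
    - [0, 0, 0.005]
  roll: [-0.057, 0, 0, 0, 0, 0, 0, 0]

```text
clock: 4.6
tcp_pos: [0.562, 0.108, 0.165]
eef_rot: [[0.109, 0.994, -0.001], [0.994, -0.109, -0.0], [-0.0, -0.001, -1.0]]
force: [0.4, -0.1, 0.2]
width: 0.0601
```

>>> jog_arm:
  grip: [0.04, 0.03, 0.02, 0.01, 0.01, 0.01, 0.01, 0.01]
  slide:
    - [0, 0, 0]
    - [0, 0, 0]
    - [0, 0, 0]
    - [0, 0, 0]
    - [0, 0, 0]
    - [0, 0, 0]
    - [0, 0, 0]
    - [0, 0, 0]
  roll: [0, 0, 0, 0, 0, 0, 0, 0]

```text
clock: 5.4
tcp_pos: [0.5627, 0.1083, 0.1665]
eef_rot: [[0.108, 0.994, 0.001], [0.994, -0.108, 0.001], [0.001, 0.001, -1.0]]
force: [2.8, 3.1, 1.8]
width: 0.0175
```

Run:
```python
from h import *
s=telemetry.observe();print(s["force"],s["torque"],s["tcp_pos"],s["width"])
d=imaging.get_image("scene");cv2.imwrite("pics/g1.png",cv2.resize(d["pixels"][170:310,230:410,::-1],None,fx=4,fy=4,interpolation=2))
```

```text
[2.78533203 3.0676221  1.79481867] [ 0.78030271 -0.63032715  0.00126532] [0.56274643 0.10832472 0.1665448 ] 0.017486709840160635
```

View pics/g1.png

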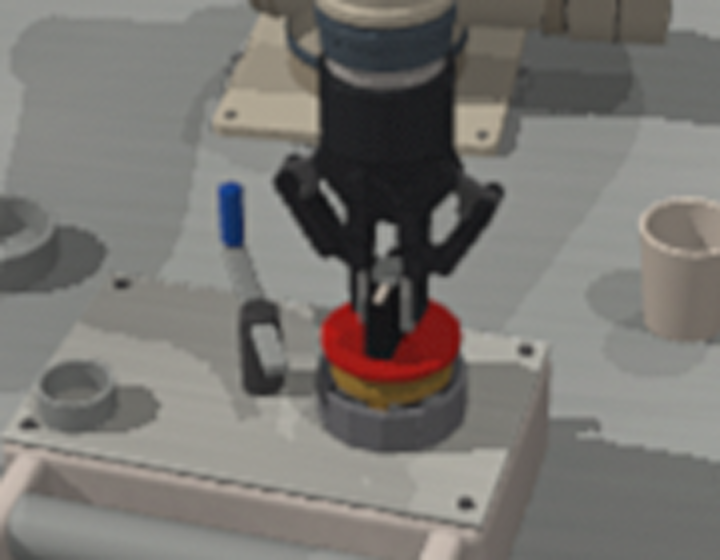

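The grip is good: the jaws hold the bar at (385,300) in the crop, and the opening is 17.5 mm. I'm easing down to touch the teeth.

>>> jog_arm:
  grip: [0.01, 0.01, 0.01, 0.01, 0.01, 0.01]
  slide:
    - [0, 0, 0.0007]
    - [0, 0, 0.0007]
    - [0, 0, 0.0006]
    - [0, 0, 0]
    - [0, 0, 0]
    - [0, 0, 0]
  roll: [0, 0, 0, 0, 0, 0]

```text
clock: 6.05
tcp_pos: [0.5627, 0.1083, 0.1644]
eef_rot: [[0.108, 0.994, 0.001], [0.994, -0.108, 0.001], [0.001, 0.001, -1.0]]
force: [3.1, 4.1, 1.7]
width: 0.0179
```

>>> jog_arm:
  grip: [0.01, 0.01, 0.01, 0.01, 0.01, 0.01]
  slide:
    - [0, 0, 0.0007]
    - [0, 0, 0.0007]
    - [0, 0, 0.0006]
    - [0, 0, 0]
    - [0, 0, 0]
    - [0, 0, 0]
  roll: [0, 0, 0, 0, 0, 0]

```text
clock: 6.65
tcp_pos: [0.5628, 0.1083, 0.1628]
eef_rot: [[0.108, 0.994, 0.001], [0.994, -0.108, 0.0], [0.001, 0.001, -1.0]]
force: [2.2, 3.5, 5.0]
width: 0.0177
```

>>> jog_arm:
  grip: [0.01, 0.01, 0.01, 0.01]
  slide:
    - [0, 0, 0.0005]
    - [0, 0, 0.0005]
    - [0, 0, 0]
    - [0, 0, 0]
  roll: [0, 0, 0, 0]

```text
clock: 7.05
tcp_pos: [0.5628, 0.1083, 0.162]
eef_rot: [[0.108, 0.994, 0.002], [0.994, -0.108, 0.001], [0.001, 0.002, -1.0]]
force: [2.4, 3.5, 7.0]
width: 0.0175
```

Run:
```python
from h import *
for i in range(3):
    imaging.get_image("scene");s=telemetry.observe();print(s["force"],s["torque"],s["tcp_pos"],s["width"])
```

```text
[1.7938859  4.96243399 6.83953275] [ 0.90409474 -0.35810004 -0.08824643] [0.56276256 0.10832308 0.16203325] 0.01772499241370545
[1.5202211  4.82774325 6.82716478] [ 0.9345453  -0.3543293   0.02330715] [0.56276463 0.10831894 0.16202673] 0.017131523625856883
[0.95390166 4.9160133  7.43279189] [ 0.88959988 -0.3430036   0.01346959] [0.56276311 0.10831793 0.16200324] 0.01750474296724192
```

>>> jog_arm:
  grip: [0.01, 0.01, 0.01, 0.01, 0.01, 0.01]
  slide:
    - [0, 0, 0.0004]
    - [0, 0, 0]
    - [0, 0, 0]
    - [0, 0, 0]
    - [0, 0, 0]
    - [0, 0, 0]
  roll: [0, 0.02, 0.02, 0.02, 0.02, 0]

```text
clock: 7.8
tcp_pos: [0.5627, 0.1081, 0.1609]
eef_rot: [[0.189, 0.982, 0.001], [0.982, -0.189, 0.0], [0.0, 0.001, -1.0]]
force: [3.6, 4.1, 1.9]
width: 0.0177
```

```bash
cat > o.py <<'E'
from h import *
s=telemetry.observe();R=s["eef_rot"];print(s["clock"],s["force"].round(1),s["torque"].round(2),s["tcp_pos"].round(4),round(s["width"],4),np.degrees(np.arctan2(R[1,0],R[0,0])).round(1))
E
python3 o.py
```

```text
7.8 [3.6 4.1 1.9] [ 0.72 -0.73 -0.07] [0.5627 0.1081 0.1609] 0.0177 79.1
```

>>> jog_arm:
  grip: [0.01, 0.01, 0.01, 0.01]
  slide:
    - [0, 0, 0.0004]
    - [0, 0, 0.0004]
    - [0, 0, 0]
    - [0, 0, 0]
  roll: [0, 0, 0, 0]

```text
clock: 8.2
tcp_pos: [0.5627, 0.1081, 0.16]
eef_rot: [[0.188, 0.982, 0.001], [0.982, -0.188, 0.0], [0.0, 0.001, -1.0]]
force: [4.4, 4.0, 1.4]
width: 0.0173
```

```bash
python3 o.py
```

```text
8.2 [4.4 4.  1.4] [ 0.75 -0.76 -0.13] [0.5627 0.1081 0.16  ] 0.0173 79.2
```

The force fell from 7 N to 1.5 N and stays there as the knob goes down, so the ring has dropped in. I'm easing it home.

>>> jog_arm:
  grip: [0.01, 0.01, 0.01, 0.01, 0.01, 0.01, 0.01]
  slide:
    - [0, 0, 0.0006]
    - [0, 0, 0.0006]
    - [0, 0, 0.0006]
    - [0, 0, 0.0006]
    - [0, 0, 0.0006]
    - [0, 0, 0]
    - [0, 0, 0]
  roll: [0, 0, 0, 0, 0, 0, 0]

```text
clock: 8.9
tcp_pos: [0.5627, 0.1081, 0.157]
eef_rot: [[0.188, 0.982, 0.001], [0.982, -0.188, 0.0], [0.0, 0.0, -1.0]]
force: [3.7, 3.1, 2.3]
width: 0.0173
```

>>> jog_arm:
  grip: [0.01, 0.01, 0.01, 0.01, 0.01, 0.01]
  slide:
    - [0, 0, 0.0006]
    - [0, 0, 0.0006]
    - [0, 0, 0.0006]
    - [0, 0, 0.0006]
    - [0, 0, 0]
    - [0, 0, 0]
  roll: [0, 0, 0, 0, 0, 0]

```text
clock: 9.5
tcp_pos: [0.5627, 0.1081, 0.1546]
eef_rot: [[0.188, 0.982, 0.001], [0.982, -0.188, 0.0], [0.0, 0.001, -1.0]]
force: [2.4, 4.7, 2.0]
width: 0.0177
```

```bash
python3 o.py
```

```text
9.5 [2.4 4.7 2. ] [ 0.8  -0.76 -0.03] [0.5627 0.1081 0.1546] 0.0177 79.2
```

>>> jog_arm:
  grip: [0.01, 0.01, 0.01, 0.01]
  slide:
    - [0, 0, 0.0005]
    - [0, 0, 0.0005]
    - [0, 0, 0]
    - [0, 0, 0]
  roll: [0, 0, 0, 0]

```text
clock: 9.9
tcp_pos: [0.5627, 0.1081, 0.154]
eef_rot: [[0.188, 0.982, 0.001], [0.982, -0.188, 0.0], [0.0, 0.001, -1.0]]
force: [3.3, 4.1, 4.5]
width: 0.0174
```

>>> jog_arm:
  grip: [0.01, 0.01, 0.01, 0.01]
  slide:
    - [0, 0, 0.0003]
    - [0, 0, 0.0003]
    - [0, 0, 0]
    - [0, 0, 0]
  roll: [0, 0, 0, 0]

```text
clock: 10.3
tcp_pos: [0.5628, 0.1082, 0.1539]
eef_rot: [[0.188, 0.982, 0.002], [0.982, -0.188, 0.0], [0.001, 0.002, -1.0]]
force: [1.4, 3.0, 9.1]
width: 0.0176
```

```bash
python3 o.py
```

```text
10.3 [1.4 3.  9.1] [ 0.76 -0.34 -0.12] [0.5628 0.1082 0.1539] 0.0176 79.2
```

>>> jog_arm:
  grip: [0.01, 0.01, 0.01, 0.01]
  slide:
    - [0, 0, 0.0003]
    - [0, 0, 0]
    - [0, 0, 0]
    - [0, 0, 0]
  roll: [0, 0, 0, 0]

```text
clock: 10.7
tcp_pos: [0.5628, 0.1081, 0.1539]
eef_rot: [[0.188, 0.982, 0.002], [0.982, -0.188, 0.0], [0.001, 0.002, -1.0]]
force: [0.5, 3.5, 11.4]
width: 0.0175
```

>>> jog_arm:
  grip: [0.02, 0.025, 0.03, 0.04, 0.05, 0.05, 0.05, 0.05]
  slide:
    - [0, 0, 0]
    - [0, 0, 0]
    - [0, 0, 0]
    - [0, 0, 0]
    - [0, 0, 0]
    - [0, 0, 0]
    - [0, 0, 0]
    - [0, 0, 0]
  roll: [0, 0, 0, 0, 0, 0, 0, 0]

```text
clock: 11.5
tcp_pos: [0.5623, 0.1081, 0.1528]
eef_rot: [[0.188, 0.982, -0.0], [0.982, -0.188, -0.0], [-0.0, 0.0, -1.0]]
force: [-0.9, -0.4, 0.2]
width: 0.0502
```

>>> jog_arm:
  grip: [0.05, 0.05, 0.05, 0.05, 0.05, 0.05, 0.05, 0.05, 0.05]
  slide:
    - [0, 0, -0.005]
    - [0, 0, -0.01]
    - [0, 0, -0.01]
    - [0, 0, -0.01]
    - [0, 0, -0.02]
    - [0, 0, -0.02]
    - [0, 0, -0.02]
    - [0, 0, 0]
    - [0, 0, 0]
  roll: [0, 0, 0, 0, 0, 0, 0, 0, 0]

```text
clock: 12.4
tcp_pos: [0.5625, 0.1081, 0.2484]
eef_rot: [[0.188, 0.982, 0.001], [0.982, -0.188, 0.0], [0.0, 0.001, -1.0]]
force: [-0.8, -0.2, -0.5]
width: 0.05
```

Run:
```python
import o
from h import *
d=imaging.get_image("scene");P=cloud(d);hsv=cv2.cvtColor(d["pixels"],cv2.COLOR_RGB2HSV);H,S,V=[hsv[...,i].astype(int) for i in range(3)]
m=np.zeros((480,640),bool);m[180:350,210:390]=1
r=m&((H<6)|(H>174))&(S>150)&(V>70);print("red z",np.percentile(P[r][:,2],[50,75,90]))
b=m&(H>100)&(H<125)&(S>110);vu=np.argwhere(b).mean(0)[::-1];print("peg",b.sum(),onz(d,vu,.178),np.median(P[b],0))
cv2.imwrite("pics/g2.png",cv2.resize(d["pixels"][170:310,230:410,::-1],None,fx=4,fy=4,interpolation=2))
```

```text
12.4 [-0.8 -0.2 -0.5] [-0.    0.02 -0.03] [0.5625 0.1081 0.2484] 0.05 79.2
red z [0.14253302 0.14377871 0.14494647]
peg 81 [[ 0.48882726 -0.00426658  0.178     ]] [ 0.48561319 -0.00607501  0.17732811]
```

View pics/g2.png

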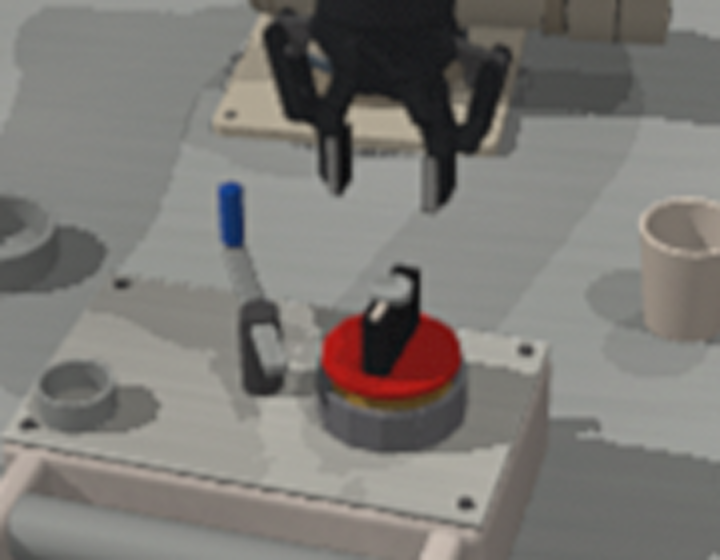

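The knob is home: the collar top is at 0.1427 m, 13 mm down, the grey guard is nearly closed, and the peg at (231,215) in the crop is untouched. Next is the lever.

>>> jog_arm:
  grip: [0.05, 0.05, 0.05, 0.05, 0.05, 0.05, 0.05, 0.05, 0.05, 0.05, 0.05, 0.05]
  slide:
    - [-0.0251, -0.0116, 0]
    - [-0.0251, -0.0116, 0]
    - [-0.0251, -0.0116, 0]
    - [-0.0251, -0.0116, 0]
    - [-0.0251, -0.0116, 0]
    - [0, 0, 0]
    - [0, 0, 0]
    - [0, 0, 0]
    - [0, 0, 0]
    - [0, 0, 0]
    - [0, 0, 0]
    - [0, 0, 0]
  roll: [0, 0, 0, 0, 0, -0.119, -0.119, -0.119, -0.119, -0.119, 0, 0]

```text
clock: 13.65
tcp_pos: [0.4816, -0.0043, 0.2473]
eef_rot: [[-0.392, 0.92, -0.001], [0.92, 0.392, 0.0], [0.001, -0.001, -1.0]]
force: [-0.9, 0.1, 0.0]
width: 0.0498
```

>>> jog_arm:
  grip: [0.05, 0.05, 0.05, 0.05, 0.05, 0.05, 0.05, 0.05]
  slide:
    - [0, 0, 0.017]
    - [0, 0, 0.017]
    - [0, 0, 0.017]
    - [0, 0, 0.012]
    - [0, 0, 0.012]
    - [0, 0, 0.01]
    - [0, 0, 0]
    - [0, 0, 0]
  roll: [0, 0, 0, 0, 0, 0, 0, 0]

```text
clock: 14.45
tcp_pos: [0.4819, -0.0043, 0.163]
eef_rot: [[-0.395, 0.919, -0.0], [0.919, 0.395, 0.0], [0.0, -0.0, -1.0]]
force: [-0.6, -0.0, 0.1]
width: 0.0501
```

Run:
```python
import o
from h import *
a=imaging.get_image("scene")["pixels"][150:290,220:400,::-1];b=imaging.get_image("top")["pixels"][170:270,290:400,::-1]
cv2.imwrite("pics/g3.png",np.hstack([cv2.resize(a,(450,350),interpolation=2),cv2.resize(b,(350,350),interpolation=2)]))
```

```text
14.45 [-0.6 -0.   0.1] [-0.04 -0.03 -0.03] [ 0.4819 -0.0043  0.163 ] 0.0501 113.2
```

View pics/g3.png

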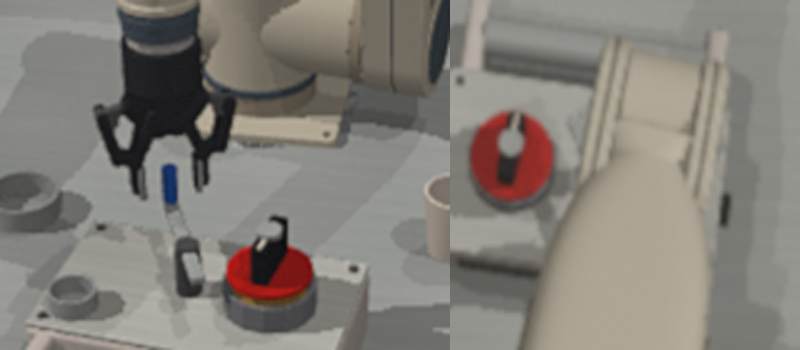

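The peg sits midway between the fingers, at (170,183) in the left crop. I'm caging it lightly and swinging it along the arc.

>>> jog_arm:
  grip: [0.03, 0.019, 0.019, 0.019, 0.019, 0.019]
  slide:
    - [0, 0, 0]
    - [0, 0, 0]
    - [0, 0, 0]
    - [0, 0, 0]
    - [0, 0, 0]
    - [0, 0, 0]
  roll: [0, 0, 0, 0, 0, 0]
  force: 20

```text
clock: 15.15
tcp_pos: [0.4818, -0.0043, 0.1628]
eef_rot: [[-0.395, 0.919, -0.0], [0.919, 0.395, -0.0], [0.0, -0.0, -1.0]]
force: [-0.1, -0.2, -0.0]
width: 0.0191
```

>>> jog_arm:
  grip: [0.019, 0.019, 0.019, 0.019, 0.019, 0.019]
  slide:
    - [-0.0055, 0.0002, 0]
    - [-0.0055, 0.0002, 0]
    - [-0.0055, 0.0002, 0]
    - [-0.0055, 0.0002, 0]
    - [-0.0055, 0.0002, 0]
    - [-0.0055, 0.0002, 0]
  roll: [-0.07, -0.07, -0.07, -0.07, -0.07, -0.07]

```text
clock: 15.75
tcp_pos: [0.5008, -0.0309, 0.1627]
eef_rot: [[-0.737, 0.675, -0.0], [0.675, 0.737, 0.001], [0.001, 0.0, -1.0]]
force: [-1.4, 2.1, 0.0]
width: 0.0191
```

```bash
python3 o.py
```

```text
15.75 [-1.4  2.1  0. ] [ 0.3   0.07 -0.06] [ 0.5008 -0.0309  0.1627] 0.0191 137.5
```

>>> jog_arm:
  grip: [0.019, 0.019, 0.019, 0.019, 0.019, 0.019, 0.019]
  slide:
    - [-0.0055, 0.0002, 0]
    - [-0.0055, 0.0002, 0]
    - [-0.0055, 0.0002, 0]
    - [-0.0055, 0.0002, 0]
    - [-0.0055, 0.0002, 0]
    - [-0.0055, 0.0002, 0]
    - [-0.0055, 0.0002, 0]
  roll: [-0.07, -0.07, -0.07, -0.07, -0.07, -0.07, -0.07]

```text
clock: 16.45
tcp_pos: [0.5342, -0.0491, 0.1626]
eef_rot: [[-0.969, 0.249, -0.001], [0.249, 0.969, 0.001], [0.001, 0.0, -1.0]]
force: [-1.7, 1.8, 0.2]
width: 0.0189
```

>>> jog_arm:
  grip: [0.019, 0.019, 0.019, 0.019, 0.019]
  slide:
    - [-0.0025, 0.0001, 0]
    - [-0.0025, 0.0001, 0]
    - [-0.0025, 0.0001, 0]
    - [0, 0, 0]
    - [0, 0, 0]
  roll: [-0.03, -0.03, -0.03, 0, 0]

```text
clock: 16.95
tcp_pos: [0.5418, -0.0508, 0.1628]
eef_rot: [[-0.986, 0.165, 0.0], [0.165, 0.986, -0.0], [-0.0, -0.0, -1.0]]
force: [-0.2, 0.4, -0.9]
width: 0.0192
```

```bash
python3 o.py
```

```text
16.95 [-0.2  0.4 -0.9] [-0.01  0.02  0.06] [ 0.5418 -0.0508  0.1628] 0.0192 170.5
```

>>> jog_arm:
  grip: [0.019, 0.019, 0.019, 0.019, 0.019, 0.019]
  slide:
    - [-0.0015, 0.0001, 0]
    - [-0.0015, 0.0001, 0]
    - [-0.0015, 0.0001, 0]
    - [-0.0015, 0.0001, 0]
    - [0, 0, 0]
    - [0, 0, 0]
  roll: [-0.02, -0.02, -0.02, -0.02, 0, 0]

```text
clock: 17.55
tcp_pos: [0.5447, -0.0507, 0.1626]
eef_rot: [[-0.996, 0.084, -0.006], [0.084, 0.996, 0.0], [0.006, -0.0, -1.0]]
force: [-15.6, 1.2, 8.3]
width: 0.019
```

>>> jog_arm:
  grip: [0.019, 0.019, 0.019, 0.019, 0.019]
  slide:
    - [-0.001, 0, 0]
    - [-0.001, 0, 0]
    - [-0.001, 0, 0]
    - [0, 0, 0]
    - [0, 0, 0]
  roll: [0, 0, 0, 0, 0]

```text
clock: 18.05
tcp_pos: [0.5452, -0.0508, 0.1624]
eef_rot: [[-0.996, 0.084, -0.01], [0.084, 0.996, 0.0], [0.01, -0.0, -1.0]]
force: [-27.5, 1.4, 13.4]
width: 0.0194
```

```bash
python3 o.py
```

```text
18.05 [-27.5   1.4  13.4] [0.2  5.35 0.07] [ 0.5452 -0.0508  0.1624] 0.0194 175.2
```

>>> jog_arm:
  grip: [0.019, 0.019, 0.019, 0.024, 0.04, 0.05, 0.05]
  slide:
    - [0.001, 0, 0]
    - [0.001, 0, 0]
    - [0.001, 0, 0]
    - [0.001, 0, 0]
    - [0, 0, 0]
    - [0, 0, 0]
    - [0, 0, 0]
  roll: [0, 0, 0, 0, 0, 0, 0]

```text
clock: 18.75
tcp_pos: [0.547, -0.0511, 0.1628]
eef_rot: [[-0.996, 0.084, 0.0], [0.084, 0.996, -0.0], [-0.0, -0.0, -1.0]]
force: [0.2, 0.2, -0.2]
width: 0.0498
```

>>> jog_arm:
  grip: [0.05, 0.05, 0.05, 0.05, 0.05, 0.05, 0.05, 0.05, 0.05, 0.05]
  slide:
    - [0, 0, -0.01]
    - [0, 0, -0.015]
    - [0, 0, -0.015]
    - [0, 0, -0.02]
    - [0, 0, -0.02]
    - [0, -0.04, 0]
    - [0, -0.04, 0]
    - [0, -0.04, 0]
    - [0, -0.04, 0]
    - [0, 0, 0]
  roll: [0, 0, 0, 0, 0, 0, 0, 0, 0, 0]

```text
clock: 19.75
tcp_pos: [0.5329, -0.2147, 0.2429]
eef_rot: [[-0.996, 0.089, 0.0], [0.089, 0.996, -0.001], [-0.0, -0.001, -1.0]]
force: [0.5, 0.3, -0.8]
width: 0.0498
```

Run:
```python
import o
from h import *
ims=[]
for n,(u0,v0,u1,v1) in(("scene",(220,180,390,310)),("top",(280,170,400,270))):
    d=imaging.get_image(n);P=cloud(d);hsv=cv2.cvtColor(d["pixels"],cv2.COLOR_RGB2HSV);H,S,V=[hsv[...,i].astype(int) for i in range(3)]
    m=np.zeros((480,640),bool);m[v0:v1,u0:u1]=1
    b=m&(H>100)&(H<125)&(S>110)
    if b.any():
        vu=np.argwhere(b).mean(0)[::-1];print(n,"peg",b.sum(),onz(d,vu,.178),np.median(P[b],0))
    r=m&((H<6)|(H>174))&(S>150)&(V>70);print("red z",np.percentile(P[r][:,2],[50,75,90]))
    ims.append(cv2.resize(d["pixels"][v0:v1,u0:u1,::-1],(400,350),interpolation=2))
cv2.imwrite("pics/g4.png",np.hstack(ims))
```

```text
19.75 [ 0.5  0.3 -0.8] [ 0.06 -0.04  0.02] [ 0.5329 -0.2147  0.2429] 0.0498 174.9
scene peg 84 [[ 0.54874727 -0.05069633  0.178     ]] [ 0.54827156 -0.05067392  0.17753852]
red z [0.14251078 0.14381144 0.14510832]
top peg 16 [[ 0.54323172 -0.05053525  0.178     ]] [ 0.53888819 -0.04894192  0.19392543]
red z [0.14372686 0.14670493 0.14899057]
```

View pics/g4.png

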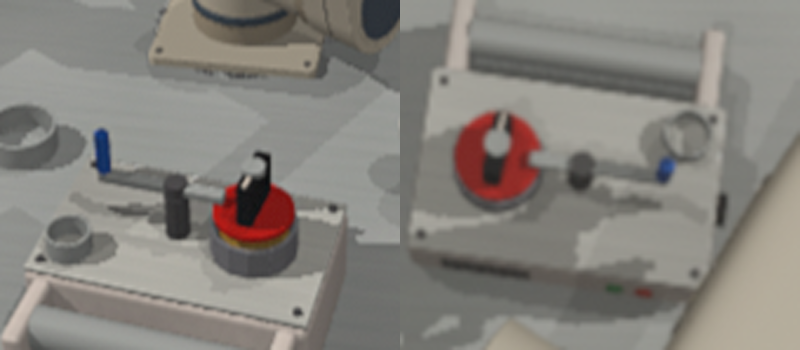

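The tongue is over the red collar at (535,158) in the right crop and points at the knob's axis. The measured chord gives about 1.03 rad of swing, a little under 1.1. I'll press once more from the side with shut fingers to confirm it's really at its stop.

>>> jog_arm:
  grip: [0.0, 0.0, 0.0, 0.0, 0.0, 0.0, 0.0, 0.0, 0.0, 0.0, 0.0, 0.0]
  slide:
    - [0.0086, 0.0404, 0]
    - [0.0086, 0.0404, 0]
    - [0.0086, 0.0404, 0]
    - [0.0086, 0.0404, 0]
    - [0, 0, 0]
    - [0, 0, 0.015]
    - [0, 0, 0.015]
    - [0, 0, 0.015]
    - [0, 0, 0.015]
    - [0, 0, 0.015]
    - [0, 0, 0]
    - [0, 0, 0]
  roll: [0, 0, 0, 0, 0, 0, 0, 0, 0, 0, 0, 0]

```text
clock: 21.05
tcp_pos: [0.5126, -0.0461, 0.1684]
eef_rot: [[-0.996, 0.084, 0.0], [0.084, 0.996, -0.0], [-0.0, 0.0, -1.0]]
force: [-0.4, 0.1, 1.0]
width: -0.0003
```

>>> jog_arm:
  grip: [0.0, 0.0, 0.0, 0.0, 0.0, 0.0, 0.0, 0.0]
  slide:
    - [-0.002, 0, 0]
    - [-0.002, 0, 0]
    - [-0.002, 0, 0]
    - [-0.002, 0, 0]
    - [-0.001, 0, 0]
    - [-0.001, 0, 0]
    - [0, 0, 0]
    - [0, 0, 0]
  roll: [0, 0, 0, 0, 0, 0, 0, 0]

```text
clock: 21.85
tcp_pos: [0.5214, -0.0473, 0.1679]
eef_rot: [[-0.996, 0.085, -0.002], [0.085, 0.996, -0.0], [0.002, -0.0, -1.0]]
force: [-7.5, -0.0, 5.1]
width: -0.0003
```

>>> jog_arm:
  grip: [0.0, 0.0, 0.0, 0.0]
  slide:
    - [-0.002, 0, 0]
    - [-0.002, 0, 0]
    - [0, 0, 0]
    - [0, 0, 0]
  roll: [0, 0, 0, 0]

```text
clock: 22.25
tcp_pos: [0.5222, -0.0475, 0.1676]
eef_rot: [[-0.996, 0.085, -0.008], [0.085, 0.996, -0.0], [0.008, -0.001, -1.0]]
force: [-23.2, -1.2, 13.0]
width: 0.0002
```

The lever is hard against its stop (23 N against 1 N of friction, with no movement). I'm backing off.

>>> jog_arm:
  grip: [0.0, 0.0, 0.0, 0.0, 0.0, 0.0, 0.0, 0.0, 0.0, 0.0, 0.0]
  slide:
    - [0.004, 0, 0]
    - [0.006, 0, 0]
    - [0.01, 0, 0]
    - [0, 0, -0.02]
    - [0, 0, -0.02]
    - [0, 0, -0.03]
    - [0, -0.04, 0]
    - [0, -0.04, 0]
    - [0, -0.04, 0]
    - [0, -0.04, 0]
    - [0, 0, 0]
  roll: [0, 0, 0, 0, 0, 0, 0, 0, 0, 0, 0]

```text
clock: 23.35
tcp_pos: [0.4924, -0.2093, 0.2372]
eef_rot: [[-0.996, 0.089, -0.0], [0.089, 0.996, -0.001], [0.0, -0.001, -1.0]]
force: [-0.0, 0.6, 0.2]
width: -0.0001
```

Run:
```python
import o
from h import *
ims=[]
for n,(u0,v0,u1,v1) in(("scene",(220,180,390,310)),("top",(280,170,400,270))):
    d=imaging.get_image(n);P=cloud(d);hsv=cv2.cvtColor(d["pixels"],cv2.COLOR_RGB2HSV);H,S,V=[hsv[...,i].astype(int) for i in range(3)]
    m=np.zeros((480,640),bool);m[v0:v1,u0:u1]=1
    b=m&(H>100)&(H<125)&(S>110);print(n,"peg",np.median(P[b],0))
    r=m&((H<6)|(H>174))&(S>150)&(V>70);print("red z",np.median(P[r][:,2]))
    ims.append(cv2.resize(d["pixels"][v0:v1,u0:u1,::-1],(400,350),interpolation=2))
cv2.imwrite("pics/g5.png",np.hstack(ims))
```

```text
23.35 [-0.   0.6  0.2] [0.03 0.   0.03] [ 0.4924 -0.2093  0.2372] -0.0001 174.9
scene peg [ 0.54825101 -0.05091296  0.17841564]
red z 0.14241826911434535
top peg [ 0.54112768 -0.04881508  0.19366711]
red z 0.14433175751045146
```

View pics/g5.png

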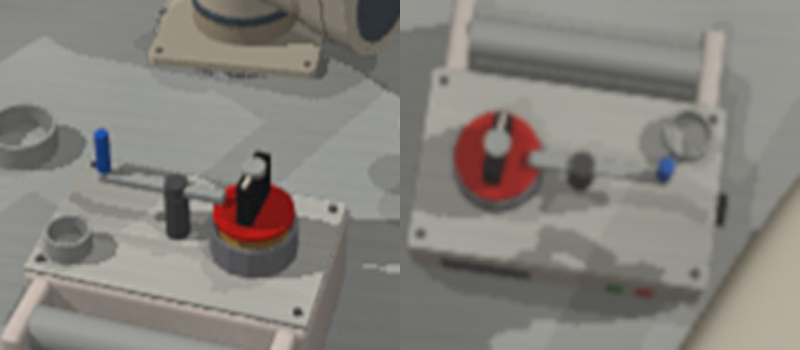

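The picture is unchanged: the tongue is over the collar at (535,158), the peg at (665,168) is at its stop, and the pastry ring at (688,135) hasn't moved. The arm is clear of everything.

```bash
python3 -c "
from workcell import ticket; print(ticket.close_job())"
```

```text
the job is handed in; nothing more can be done
None
```

The dough sheeter is in gear and locked, and I handed the job in at about 23.5 s of the 64 s allowed.

- **Knob:** I gripped the bar and eased it down until the teeth touched, at about 7 N on the wrist. I then turned it about 0.08 rad, and the ring dropped in (the force fell to about 1.5 N). The single turn was enough, so I did not rock it back. I lowered it to a hard stop at 9–11 N, and the collar top measures 0.1425 m, 13 mm lower as expected.
- **Lock lever:** I swung it over the collar to a hard stop. A second push with shut fingers met 23 N with no movement, and I then let go and moved clear.
- **A check that disagreed:** the lever's swing measured from the images is about 1.03 rad, not 1.1. I put this down to it starting slightly open of zero plus calibration error, because both pushes hit the same stop and the tongue points straight at the knob's axis.
- **Other objects:** the pastry ring has not moved in the pictures. I did not re-measure the other loose items, but the arm passed well above them.

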